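# Load a wound coil into the tester and hold the shuttle in its notch

## Task

Measure the copper coil: slide the copper-wound bobbin straight up off its post on the wooden coil rack and set it fully down over the dark core post of the coil tester's blue shuttle, then let go of it. Then grip the shuttle's black knob and slide the coil in under the grey reading head until you feel the spring ball drop into its notch, without running past it, and finish still gripping the knob, holding the shuttle still in the notch for the reading. Leave the green coil and the other things on the bench where they are.

Things in the scene. Friction and masses are not known exactly. Their poses are not given: they have to be found in the camera images.
- coil_copper: Bobbin wound with bright copper wire between two white plastic flanges, 42 mm across, 30 mm high, about 60 g, standing upright with a 15 mm bore right through. Origin: centre of the underside, z up along the bore. It starts threaded on one of the rack's two posts (either one). Grip it round the outside from above, at any yaw.
- coil_green: The same bobbin wound with dark green wire, on the rack's other post; it stays there. Origin: centre of the underside.
- rack: Light wooden coil rack fixed to the bench, 170 (its x) x 64 (its y) x 12 mm, with two steel posts at its x = -48 and +48 mm, y = 0. Each post is 12 mm in diameter with a tapered tip and stands 38 mm above the rack's top, so its tip is 50 mm above the bench and the coil on it spans 12 to 42 mm above the bench. Origin: centre of the underside, on the bench.
- tester: Coil tester fixed to the bench: aluminium base plate 124 (its x) x 380 (its y) mm, top 13 mm above the bench, with a profile rail along its y axis in the middle. Origin: centre of the underside, on the bench. The shuttle slides along the tester's y axis; +y leads to the reading head.
- shuttle (a joint): Travel of the blue shuttle along the rail, m, 0 at the loading end, growing towards the reading head (tester's +y); range 0 to 0.18, starts within 15 mm of 0. Shuttle plate 44 mm wide, 142 mm long, its top 36 mm above the bench; it slides with about 1.2 N of friction and stays where it is left, so it can be loaded where it stands.
- core_seat (a point): Point on the top of the shuttle plate (36 mm above the bench) on the axis of the dark steel core post: where the centre of the coil's underside must come to rest. Moves with the shuttle; axes as the tester's.
- core_tip (a point): Top of the shuttle's core post, 38 mm above core_seat (74 mm above the bench). The post is 12 mm in diameter (1.5 mm clearance all round in the coil's bore) with its top 6 mm tapered to 5 mm.
- knob: Black knurled upright knob on the tail of the shuttle, 95 mm behind the core post (tester's -y) and rigid with the shuttle. Origin: centre of its foot, 36 mm above the bench. Its grip is a cylinder 19 mm in diameter from 19 to 49 mm above the origin (55 to 85 mm above the bench); pinch it from above.
- read_axis (a point): Vertical axis of the reading head, at the height of core_seat, axes as the tester's. In the notch core_seat coincides with this point. It lies 85 to 120 mm from the tester's origin along its y, changing from start to start.
- head: Reading head: a grey gate fixed over the rail, 116 mm wide, 40 mm deep along the rail, 103 mm tall; opening 82 mm wide. Its pole piece hangs down to 76 mm above the bench, 2 mm above the core post: a fully seated coil passes under it, one left standing high jams. Origin: on its vertical axis at the height of the bench; axes as the tester's.
- notch (a point): Middle of the notch: two steel cross pins 9 mm apart on a strip that is fixed to the head, 40 mm before the head's axis, on the rail's near side. A spring ball in the shuttle's brass plunger rides along it and drops between the pins.
- ball (a joint): Lift of the spring ball, m: 0 to 0.2 mm when down (in the notch, or free short of it), 1.8 mm on top of a pin. Sliding is free until the ball meets the first pin 9 mm before the notch; the push then rises by 6 to 10 N up to the pin's crest 4.5 mm before the notch, then the ball drops in and centres the shuttle. The second pin's crest, 4.5 mm beyond, resists likewise.
- calliper: Digital calliper lying on the bench, a bystander, 64 x 198 x 12 mm.
- notebook: Green pocket notebook lying on the bench, a bystander, 136 x 92 x 11 mm.
- marker_2: Marker pen lying on the bench, a bystander, 12 x 126 x 14 mm.
- tweezers_a: Steel tweezers lying on the bench, a bystander, 13 x 132 x 9 mm.
- amber_tape: Roll of amber film tape lying on the bench, a bystander, 57 mm across, 19 mm high.
- dish_pink: Small open pink dish on the bench, a bystander, 60 mm across, 12 mm high.
Mind the look-alikes: they are no part of the job. What is shaped like the coil_copper but red or yellow is not meant.

How it is judged:
By the outcome, as a careful person would: the job done as asked, in the order asked, and still so for the second after the job is handed in, while the arm keeps its last pose, push and grip.
It also fails if it takes over 61 s, if anything falls off the work surface, if the arm or the gripper's body presses on something with over 40 N, if the wrist force passes 120 N, or if a joint passes its speed limit or range.

## Robot

A 6-joint arm with a two-finger parallel gripper is mounted at the origin on a cart in front of the work surface, level with it; the furniture and walls round the work are solid. World frame = base frame: x ahead of the robot, y to its left, z up, the work surface at z = 0. Lengths are in m, angles in rad, forces in N, time in s.
With the tool pointing down it reaches from about 0.35 to 0.975 m from the base axis. Payload 4.9 kg.
Tool frame: the origin (TCP) lies midway between the tips of the shut fingers; the grasp point (between the pads) lies 19 mm behind it; z points along the fingers, y is the line along which they close (so a half turn about z gives the same grasp; the last joint's range is limited). The gripper opens to 85 mm and grips with 20 to 120 N. Pads are 22 mm wide; open, the fingers measure 114 mm over their backs; the gripper's body (76 mm by 85 mm) begins 54 mm behind the grasp point. The pads swing forward as they close: fully open they stand 13 mm farther back than shut.
Start: joints at [1.193, 0.053, 1.613, -0, 1.476, -0.119], TCP at [0.16, 0.604, 0.231] pointing down, gripper open.
Joint ranges: [-3.01, 3.01], [-1.01, 2.22], [0.06, 2.58], [-1.02, 4.17], [0.09, 2.62], [-3.14, 3.14]. Speed limits (rad/s): [2.57, 2.57, 3.14, 3.14, 3.14, 3.14].

## Interface

Orientations are given as a rotation vector (axis times angle).
In Python, from station import ctrl gives the robot as it stands. The module is installed in compiled form; this text tells all that it offers.
- The arm moves only by the shell command python3 -m handwheel 'ROWS' [OPENING] [FORCE]. ROWS is JSON, a list of rows, each a list of 2 entries, a list of its own where there are three numbers: the shift along the tool's x, y, z in cm, then the turn, a rotation vector about the tool's x, y, z in rad. In form: [[[tx, ty, tz], [ax, ay, az]], ...]. A call has 1 to 5 rows; each row is the pose to reach, as a shift and turn from the pose commanded when the call began, along the tool's axes at that moment; what a row does not reach only later rows make up. A row lasts 1/8 s, in which the tool goes at most 62.5 mm and 10.7 degrees, less where a joint would pass 70% of its speed; a pose out of reach is approached as far as the arm can. A call with a gripper value outside its range is refused whole. OPENING is the gripper's target within -1 to 1 (shut at 1, half-way at 0, fully open at -1), set as the call begins (- or left out, the last holds). The fingers move at their own pace and stop on an object; FORCE is the grip in N (left out, the last holds). Time passes only in rows, so rows that repeat a pose let the fingers close. It gives the time, the measured TCP pose, the force, the opening and the grip force at its end, in the units of the state.
- ctrl.get_obs(): the state, without advancing time (a new reading comes with each control period).
- ctrl.get_image(name): name is "scene" or "top"; returns the picture (480x640x3 uint8, blue, green, red); there is no depth.
- ctrl.calibration(name): a dict with "fx", "fy", "cx", "cy" (pixels), "R" (3x3) and "t" (3): a world point X has camera coordinates R X + t. Camera axes: x right, y down, z forward; pixel columns grow to the right and rows downward; lengths in m; the calibration is good to about 2 mm. A picture is of the moment at which its call begins. calibration takes no time and is no camera call.
- ctrl.finish_job(): hands the job in; it is judged then, once.
Trained networks look in the newest picture that a camera, given by its name, has taken for a name from the list of things; names that differ only in an ending like _2 or _b are one class to them, and where a whole thing is asked for, a point or a joint stands for the part that bears it (a point fixed in the world has none). Each returns a list of dicts, best first, with "score" (0 to 1); they miss things now and then, are a little off and sometimes report something else, mostly with a low value. They report only what shows in the picture. A call takes as long as a camera call. They do not tell look-alikes from the thing itself.
- ctrl.look_for(camera, query): "position" ([column, row] in pixels, amid what is visible of it).
- ctrl.landmark_of(camera, query): "position" ([column, row] in pixels: a listed point, or the origin of a listed thing).
The state is a dict: "t": time; "q": joint angles; "dq": joint speeds; "effort": joint torques, N m; "tool_pos": TCP position; "tool_rot": TCP orientation; "contact_force": force on the tool from outside, world axes, zero at the start; "wrist_torque": the same for the moment, N m; "opening": finger opening in m; "grip_force": force on a finger pad.
Only numpy, scipy, OpenCV 4.12 (cv2) and the standard library are available. Lean on these libraries where they do the work, as an engineer would, in place of code of your own. Each camera call takes 0.05 s, during which the arm holds its last target. There are 200 camera calls.

## Working session

There is one attempt and no reset: what is moved stays moved. The work goes in short steps, Python scripts to look and compute and a shell command to move; the robot and the scene stay as the last step left them, time stands still between calls to the robot, and variables do not carry over. Pictures are saved under pics/ and viewed, at most 10 in all, crops included, and the job is handed in when it is done.

```bash
mkdir -p pics
cat > h.py <<'E'
import numpy as np, cv2
from station import ctrl
from scipy.spatial.transform import Rotation as Rn
def ray(cam,px):
    c=ctrl.calibration(cam);R=np.array(c["R"]);t=np.array(c["t"])
    d=R.T@np.array([(px[0]-c["cx"])/c["fx"],(px[1]-c["cy"])/c["fy"],1.]);return -R.T@t,d
def at(cam,px,z):
    o,d=ray(cam,px);return o+d*(z-o[2])/d[2]
def proj(cam,X):
    c=ctrl.calibration(cam);p=np.array(c["R"])@np.array(X)+np.array(c["t"])
    return np.array([c["fx"]*p[0]/p[2]+c["cx"],c["fy"]*p[1]/p[2]+c["cy"]])
def tri(p1,p2):
    (a,d),(b,e)=ray("scene",p1),ray("top",p2)
    s=np.linalg.lstsq(np.c_[d,-e],b-a,rcond=None)[0];P,Q=a+s[0]*d,b+s[1]*e
    return (P+Q)/2,np.linalg.norm(P-Q)
def rel(target):
    "shift in tool axes (cm) from measured pose to world target"
    o=ctrl.get_obs();return Rn.from_rotvec(o["tool_rot"]).as_matrix().T@(np.array(target)-o["tool_pos"])*100
E
python3 - <<'E'
from h import *
np.set_printoptions(precision=4,suppress=True)
for c in("scene","top"): cv2.imwrite(f"pics/{c}0.png",ctrl.get_image(c))
Z=dict(coil_copper=.012,coil_green=.012,rack=0,tester=0,core_seat=.036,core_tip=.074,knob=.036,read_axis=.036,head=0,notch=.036)
for q,z in Z.items():
  for c in("scene","top"):
    for r in ctrl.landmark_of(c,q)[:3]:
      print(q,c,round(r["score"],2),np.array(r["position"]).round(1),at(c,r["position"],z))
o=ctrl.get_obs();print(o);print(Rn.from_rotvec(o["tool_rot"]).as_matrix())
E
```

```text
coil_copper scene 0.68 [333.1 366.7] [ 0.3932 -0.4425  0.012 ]
coil_copper scene 0.58 [347.2 273.9] [ 0.5547 -0.2037  0.012 ]
coil_copper scene 0.51 [323.8 289.3] [ 0.4739 -0.2244  0.012 ]
coil_copper top 0.7 [474.5 274.1] [ 0.4518 -0.5867  0.012 ]
coil_copper top 0.68 [385.6 241.5] [ 0.5596 -0.3177  0.012 ]
coil_copper top 0.58 [423.5 288.3] [ 0.4124 -0.4278  0.012 ]
coil_green scene 0.58 [335.9 320. ] [ 0.4591 -0.3258  0.012 ]
coil_green top 0.7 [389.  273.5] [ 0.4603 -0.324   0.012 ]
rack scene 0.57 [348.3 313.8] [ 0.501  -0.3148  0.    ]
rack top 0.91 [384.3 262.6] [ 0.4951 -0.3127  0.    ]
tester scene 0.61 [363.  302.4] [ 0.553  -0.2988  0.    ]
tester scene 0.56 [281.7 228.8] [0.463  0.0389 0.    ]
tester top 0.74 [270.  276.6] [0.4606 0.0431 0.    ]
core_seat scene 0.64 [283.9 227.5] [0.4585 0.0086 0.036 ]
core_seat scene 0.5 [333.5 319.7] [ 0.4459 -0.337   0.036 ]
core_seat top 0.71 [241.2 269.7] [0.482  0.1266 0.036 ]
core_seat top 0.63 [279.1 276.3] [0.4592 0.0122 0.036 ]
core_tip scene 0.95 [284.2 216.4] [0.4632 0.0142 0.074 ]
core_tip top 0.61 [276.3 275.1] [0.4611 0.017
[... 420 characters left out ...]
[240.2 274.1] [0.4707 0.1353 0.    ]
notch scene 0.64 [262.2 213.2] [0.4235 0.0891 0.036 ]
notch top 0.93 [251.9 283.1] [0.4407 0.0946 0.036 ]
{'t': 1.1, 'q': array([ 1.193 ,  0.0527,  1.6129,  0.    ,  1.476 , -0.119 ]), 'dq': array([-0.001 ,  0.0013,  0.0009,  0.0011,  0.0008,  0.0005]), 'effort': array([  0.0011, -39.369 , -37.0471,  -0.0001,   0.0007,  -0.    ]), 'tool_pos': array([0.1599, 0.6042, 0.2313]), 'tool_rot': array([-0.4054, -3.1153,  0.    ]), 'contact_force': array([-0.1107,  0.7565,  0.4225]), 'wrist_torque': array([-0.0142, -0.0412,  0.0272]), 'grip_force': 0.0, 'opening': 0.08529420529252181}
[[-0.9667  0.2559 -0.    ]
 [ 0.2559  0.9667 -0.    ]
 [ 0.     -0.     -1.    ]]
```

Run:
```python
import cv2,numpy as np
s=cv2.imread("pics/scene0.png");t=cv2.imread("pics/top0.png")
cv2.imwrite("pics/full0.png",np.vstack([cv2.resize(s[150:450,150:550],(800,600))]))
cv2.imwrite("pics/topc.png",cv2.resize(t[180:360,200:500],(800,480),interpolation=cv2.INTER_CUBIC))
```

```text
(no output)
```

View pics/full0.png

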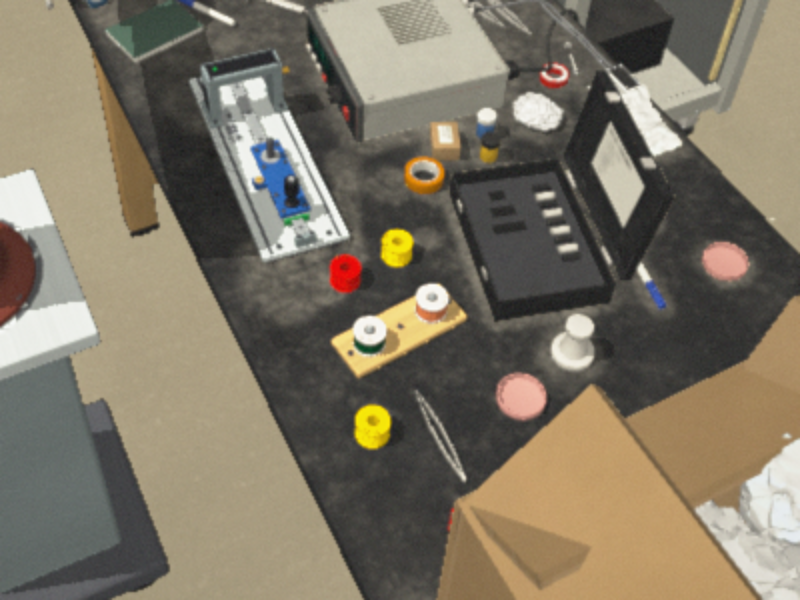

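View pics/topc.png

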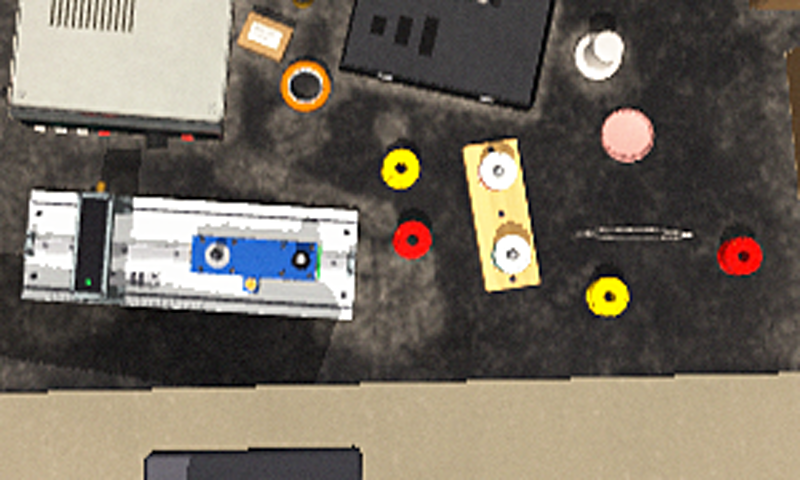

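The copper coil is at scene px (365,300), top px (387,244), on the far post of the rack. The things it could be confused with, in scene pixels:
- green coil (335,318)
- yellow (348,274) and (336,363)
- red (323,287), plus a second red at top px (478,276)

I choose (365,300) and will now check it close up.

Run:
```python
from h import *
np.set_printoptions(precision=4,suppress=True)
s=cv2.imread("pics/scene0.png");t=cv2.imread("pics/top0.png")
def blob(img,x0,y0,x1,y1,f):
    c=img[y0:y1,x0:x1].astype(int);m=f(c).astype(np.uint8)
    n,l,st,ce=cv2.connectedComponentsWithStats(m)
    return [(st[i,4],st[i,:4]+[x0,y0,0,0],(ce[i]+[x0,y0]).round(2)) for i in range(1,n) if st[i,4]>8]
white=lambda c:(c.min(2)>165)&(c.max(2)-c.min(2)<45)
for nm,cam,img,b in(("cop","scene",s,(350,288,382,312)),("grn","scene",s,(320,303,350,330)),("cop","top",t,(372,230,402,258)),("grn","top",t,(378,262,406,288))):
    for a,st,ce in blob(img,*b,white):
        mid=st[:2]+(st[2:]-1)/2
        print(nm,cam,a,st,ce,at(cam,ce,.042),at(cam,mid,.042))
# dark: knob / shuttle blue mask axes
blue=lambda c:(c[...,0]>c[...,2]+50)
for cam,img,b in(("scene",s,(260,200,320,270)),("top",t,(260,255,330,300))):
    x0,y0,x1,y1=b;m=blue(img[y0:y1,x0:x1].astype(int)).astype(np.uint8)
    ct=max(cv2.findContours(m,0,1)[0],key=cv2.contourArea)[:,0]+[x0,y0]
    W=np.array([at(cam,p,.036)[:2] for p in ct],np.float32)
    print(cam,cv2.minAreaRect(W), cv2.boxPoints(cv2.minAreaRect(W)))
# tester plate in top
x0,y0,x1,y1=195,240,345,310
m=((t[y0:y1,x0:x1].min(2)>95)).astype(np.uint8);m=cv2.morphologyEx(m,cv2.MORPH_CLOSE,np.ones((9,9)))
m=cv2.morphologyEx(m,cv2.MORPH_OPEN,np.ones((3,3)))
ct=max(cv2.findContours(m,0,1)[0],key=cv2.contourArea)[:,0]+[x0,y0]
W=np.array([at("top",p,.013)[:2] for p in ct],np.float32);r=cv2.minAreaRect(W);print("plate",r,cv2.boxPoints(r))
A=cv2.resize(s[195:335,250:390],(400,400),interpolation=2);
B=cv2.resize(t[225:300,325:400],(400,400),interpolation=2)
C=cv2.resize(t[245:305,205:345],(800,343//1),interpolation=2)
cv2.imwrite("pics/z.png",np.vstack([np.hstack([A,B])[:,:],C])[:600] if 0 else cv2.resize(np.vstack([np.hstack([cv2.resize(s[285:335,320:390],(560,400),interpolation=2),cv2.resize(t[225:300,370:415],(240,400),interpolation=2)]),C[:200*2]]),(640,595)))
for q,z in(("core_tip",.074),("ball",.036)):
  for c in("scene","top"):
    for r in ctrl.look_for(c,q)[:2]: print(q,c,r)
```

```text
cop scene 165 [358 292  16  14] [365.53 298.19] [ 0.5478 -0.3159  0.042 ] [ 0.5473 -0.3167  0.042 ]
grn scene 172 [327 308  16  14] [334.41 314.54] [ 0.4529 -0.3277  0.042 ] [ 0.4531 -0.3277  0.042 ]
cop top 142 [379 237  15  14] [386.46 243.68] [ 0.5495 -0.3155  0.042 ] [ 0.55   -0.3142  0.042 ]
grn top 144 [385 268  14  15] [391.81 274.81] [ 0.4548 -0.3277  0.042 ] [ 0.4542 -0.3267  0.042 ]
scene ((0.4483608603477478, -0.03574184328317642), (0.14581017196178436, 0.058717451989650726), 84.39105224609375) [[ 0.412  -0.1054]
 [ 0.4705 -0.1112]
 [ 0.4847  0.0339]
 [ 0.4263  0.0397]]
top ((0.4496268630027771, -0.034192800521850586), (0.14132127165794373, 0.060176581144332886), 84.97283935546875) [[ 0.4135 -0.1019]
 [ 0.4734 -0.1072]
 [ 0.4858  0.0336]
 [ 0.4258  0.0388]]
plate ((0.4848940670490265, 0.016601741313934326), (0.4262429475784302, 0.1981084942817688), 80.68209838867188) [[ 0.3526 -0.1777]
 [ 0.5481 -0.2097]
 [ 0.6171  0.2109]
 [ 0.4217  0.2429]]
core_tip scene {'position': [289.4, 242.4], 'score': 0.81}
core_tip top {'position': [291.4, 275.6], 'score': 0.63}
ball top {'position': [294.9, 276.8], 'score': 0.5}
```

View pics/z.png

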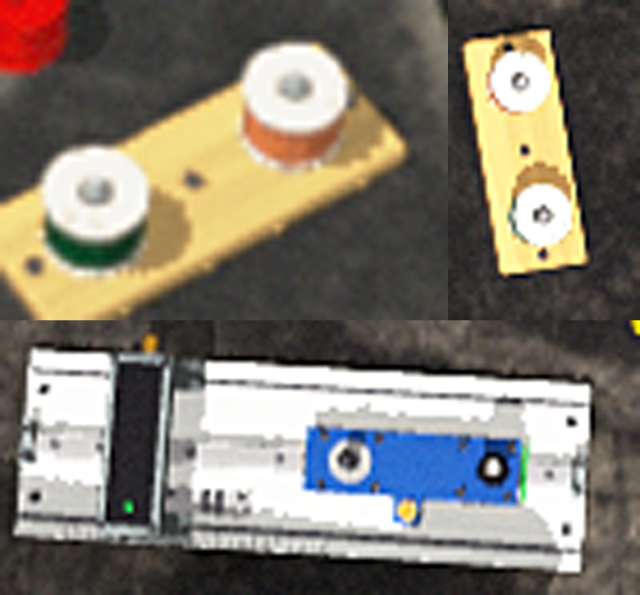

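The close crop confirms it: the copper-wound coil is on the far post. Its axis is at about (0.549,-0.316), 96 mm from the green one, as it should be. I'll move toward it at height.

```bash
python3 -m handwheel '[[[-3.4,-4.4,0],[0,0,0]],[[-6.8,-8.8,0],[0,0,0]],[[-10.2,-13.2,0],[0,0,0]],[[-13.6,-17.6,0],[0,0,0]],[[-17,-22,0],[0,0,0]]]' -1 40
python3 -m handwheel '[[[-3.4,-4.4,0],[0,0,0]],[[-6.8,-8.8,0],[0,0,0]],[[-10.2,-13.2,0],[0,0,0]],[[-13.6,-17.6,0],[0,0,0]],[[-17,-22,0],[0,0,0]]]'
python3 -m handwheel '[[[-3.4,-4.4,0],[0,0,0]],[[-6.8,-8.8,0],[0,0,0]],[[-10.2,-13.2,0],[0,0,0]],[[-13.6,-17.6,0],[0,0,0]],[[-17,-22,0],[0,0,0]]]'
python3 - <<'E'
from h import *
print(rel([.5487,-.3157,.1]),ctrl.get_obs()["contact_force"])
for n,X in dict(ring=[.462,.016,.036],tip=[.462,.016,.074]).items(): print(n,proj("top",X),proj("scene",X))
E
```

```text
t: 1.92
tool_pos: [0.2684, 0.3464, 0.2315]
tool_rot: [0.404, 3.115, 0.001]
contact_force: [0.3, 0.8, 0.8]
opening: 0.0855
grip_force: 0.0
t: 2.55
tool_pos: [0.3765, 0.0901, 0.2317]
tool_rot: [0.405, 3.114, 0.001]
contact_force: [1.0, 0.7, 0.3]
opening: 0.0855
grip_force: 0.0
t: 3.18
tool_pos: [0.4846, -0.1663, 0.2316]
tool_rot: [0.406, 3.114, 0.0]
contact_force: [0.1, 1.3, 0.5]
opening: 0.0854
grip_force: 0.0
[-10.01920767 -12.79267578  13.16166536] [0.0613817  1.2597107  0.48224424]
ring [277.82168433 275.39327547] [284.0031082 225.4548709]
tip [276.81051105 274.78672779] [283.56308692 216.10578466]
```

```bash
python3 -m handwheel '[[[-3.3,-4.3,2],[0,0,-0.08]],[[-6.7,-8.5,4],[0,0,-0.17]],[[-10,-12.8,8],[0,0,-0.17]],[[-10,-12.8,12],[0,0,-0.17]],[[-10,-12.8,12],[0,0,-0.17]]]'
python3 - <<'E'
from h import *
np.set_printoptions(precision=4,suppress=True)
print(rel([.5487,-.3157,.011]))
for c in("scene","top"): cv2.imwrite(f"pics/{c}1.png",ctrl.get_image(c))
s=cv2.imread("pics/scene1.png");t=cv2.imread("pics/top1.png")
cv2.imwrite("pics/z1.png",np.hstack([cv2.resize(s[195:265,255:325],(400,400),interpolation=2),cv2.resize(t[250:300,265:315],(400,400),interpolation=2)]))
for p,z in(((281.3,275.3),.074),((312.8,276.8),.085)): print(at("top",p,z))
E
```

```text
t: 3.8
tool_pos: [0.5453, -0.3123, 0.1064]
tool_rot: [-0.14, -3.131, -0.008]
contact_force: [-0.3, 0.9, -0.9]
opening: 0.0854
grip_force: 0.0
[-0.4475 -0.3552  9.5335]
[0.4602 0.0028 0.074 ]
[ 0.4529 -0.0899  0.085 ]
```

View pics/z1.png

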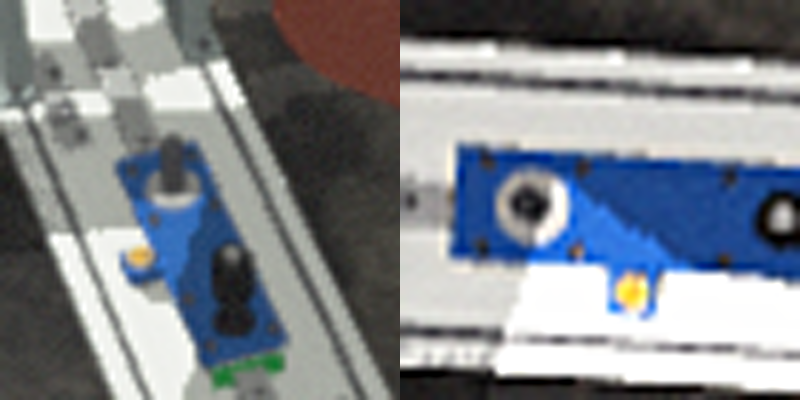

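The core tip is at scene (285.1,219.2) and top (281,275.5). The knob top is at scene (296,238.8) and top (312.8,277.5). I'll triangulate those and go on with the descent.

```bash
python3 -m handwheel '[[[-0.45,-0.36,2],[0,0,0]],[[-0.45,-0.36,3.5],[0,0,0]],[[-0.45,-0.36,4],[0,0,0]],[[-0.45,-0.36,4],[0,0,0]]]'
python3 - <<'E'
from h import *
np.set_printoptions(precision=4,suppress=True)
print(rel([.5487,-.3157,.011]))
print("tip",tri((285.1,219.2),(281,275.5)),at("scene",(285.1,219.2),.074),at("top",(281,275.5),.074),at("top",(281.6,275.9),.036))
print("knob",tri((296,238.8),(312.8,277.5)),at("scene",(296,238.8),.085),at("top",(312.8,277.5),.085))
E
```

```text
t: 4.4
tool_pos: [0.5518, -0.3173, 0.0706]
tool_rot: [-0.139, -3.137, -0.001]
contact_force: [-0.3, 0.0, 0.2]
opening: 0.0853
grip_force: 0.0
[0.3114 0.1241 5.9595]
tip (array([0.4604, 0.0034, 0.0736]), np.float64(0.0017315724588303173)) [0.4611 0.0028 0.074 ] [0.4596 0.0037 0.074 ] [0.4602 0.0046 0.036 ]
knob (array([ 0.4522, -0.0903,  0.0878]), np.float64(0.002996679305669717)) [ 0.4546 -0.0884  0.085 ] [ 0.4509 -0.0898  0.085 ]
```

```bash
python3 -m handwheel '[[[0.3,0.1,0.5],[0,0,0]],[[0.3,0.1,2],[0,0,0]],[[0.3,0.1,4],[0,0,0]],[[0.3,0.1,5.5],[0,0,0]],[[0.3,0.1,6],[0,0,0]]]'
python3 -m handwheel '[[[0,0,0],[0,0,0]],[[0,0,0],[0,0,0]]]'
python3 - <<'E'
from h import *
print(rel([.5487,-.3157,.011]))
E
```

```text
t: 5.03
tool_pos: [0.5481, -0.3156, 0.0089]
tool_rot: [-0.139, -3.136, -0.003]
contact_force: [0.1, 0.4, -0.6]
opening: 0.0855
grip_force: 0.0
t: 5.28
tool_pos: [0.5498, -0.3169, 0.012]
tool_rot: [0.139, 3.137, -0.001]
contact_force: [-1.1, 0.2, -0.2]
opening: 0.0856
grip_force: 0.0
[0.11751497 0.10516221 0.10419016]
```

```bash
python3 -m handwheel '[[[0.1,0.1,0],[0,0,0]],[[0.1,0.1,0],[0,0,0]],[[0.1,0.1,0],[0,0,0]],[[0.1,0.1,0],[0,0,0]],[[0.1,0.1,0],[0,0,0]]]' 1 40
python3 -m handwheel '[[[0,0,0],[0,0,0]],[[0,0,0],[0,0,0]],[[0,0,0],[0,0,0]],[[0,0,0],[0,0,0]]]'
```

```text
t: 5.9
tool_pos: [0.5488, -0.3162, 0.0122]
tool_rot: [0.139, 3.137, -0.003]
contact_force: [-0.9, -3.6, 2.9]
opening: 0.0416
grip_force: 40.7
t: 6.4
tool_pos: [0.5488, -0.3162, 0.0121]
tool_rot: [0.139, 3.137, -0.003]
contact_force: [-1.0, -3.5, 5.1]
opening: 0.0417
grip_force: 40.9
```

```bash
python3 -m handwheel '[[[0,0,-0.7],[0,0,0]],[[0,0,-2],[0,0,0]],[[0,0,-4],[0,0,0]],[[0,0,-7],[0,0,0]],[[0,0,-10],[0,0,0]]]'
python3 -m handwheel '[[[0,0,-1],[0,0,0]],[[0,0,-1],[0,0,0]]]'
python3 - <<'E'
from h import *
np.set_printoptions(precision=4,suppress=True)
print(rel([.5487,-.3157,.12]),rel([.4604,.0034,.12]))
for c in("scene","top"): cv2.imwrite(f"pics/{c}2.png",ctrl.get_image(c))
s=cv2.imread("pics/scene2.png");t=cv2.imread("pics/top2.png")
cv2.imwrite("pics/z2.png",np.hstack([cv2.resize(s[230:330,320:420],(400,400),interpolation=2),cv2.resize(t[215:305,345:435],(400,400),interpolation=2)]))
E
```

```text
t: 7.02
tool_pos: [0.5472, -0.3135, 0.1101]
tool_rot: [-0.139, -3.135, -0.007]
contact_force: [0.8, 0.3, -0.5]
opening: 0.0414
grip_force: 42.0
t: 7.28
tool_pos: [0.5482, -0.3147, 0.1208]
tool_rot: [-0.139, -3.138, -0.002]
contact_force: [-0.3, 0.3, -0.4]
opening: 0.0413
grip_force: 42.0
[-0.0602 -0.0916  0.0828] [11.5591 30.9118  0.1179]
```

View pics/z2.png

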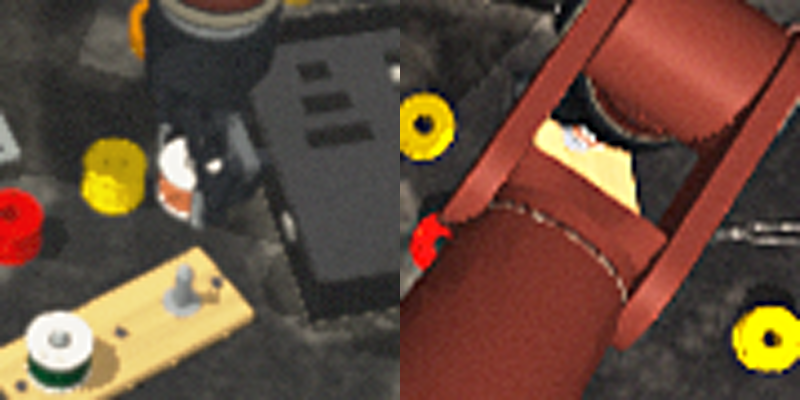

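The coil is off its post and held level. Next I'll carry it above the core post.

```bash
python3 -m handwheel '[[[1.2,3.1,0],[0,0,0]],[[3.1,8.2,0],[0,0,0]],[[5,13.4,0],[0,0,0]],[[6.9,18.5,0],[0,0,0]],[[8.8,23.6,0],[0,0,0]]]'
python3 -m handwheel '[[[1.6,4.2,0],[0,0,0]],[[2.3,6.2,0],[0,0,0]],[[2.8,7.4,0],[0,0,0]],[[2.8,7.4,0],[0,0,0]],[[2.8,7.4,0],[0,0,0]]]'
python3 - <<'E'
from h import *
np.set_printoptions(precision=4,suppress=True)
o=ctrl.get_obs();print(o["tool_pos"],o["contact_force"],rel([.4604,.0034,.085]))
for c in("scene","top"): cv2.imwrite(f"pics/{c}3.png",ctrl.get_image(c))
s=cv2.imread("pics/scene3.png");t=cv2.imread("pics/top3.png")
cv2.imwrite("pics/z3.png",np.hstack([cv2.resize(s[180:260,245:325],(400,400),interpolation=2),cv2.resize(t[240:310,245:315],(400,400),interpolation=2)]))
E
```

```text
t: 8.0
tool_pos: [0.4798, -0.0705, 0.1194]
tool_rot: [-0.14, -3.136, -0.002]
contact_force: [0.5, 0.7, 0.7]
opening: 0.0413
grip_force: 42.0
t: 8.62
tool_pos: [0.4604, 0.0031, 0.121]
tool_rot: [-0.141, -3.138, 0.0]
contact_force: [0.2, -0.1, -0.9]
opening: 0.0414
grip_force: 42.0
[0.4604 0.0031 0.121 ] [ 0.1613 -0.1105 -0.8851] [-0.0029  0.0332  3.6019]
```

View pics/z3.png

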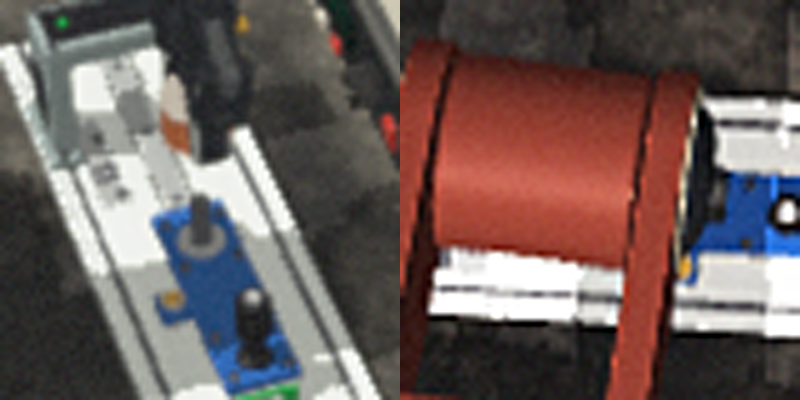

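```bash
python3 -m handwheel '[[[0,0,1.5],[0,0,0]],[[0,0,3.5],[0,0,0]],[[0,0,4.2],[0,0,0]],[[0,0,4.2],[0,0,0]],[[0,0,4.2],[0,0,0]]]'
python3 -m handwheel '[[[0,0,0.2],[0,0,0]],[[0,0,0.4],[0,0,0]],[[0,0,0.6],[0,0,0]],[[0,0,0.6],[0,0,0]]]'
```

```text
t: 9.35
tool_pos: [0.4608, 0.0036, 0.0799]
tool_rot: [0.139, 3.137, -0.0]
contact_force: [-0.1, -0.7, -0.7]
opening: 0.0415
grip_force: 42.0
t: 9.85
tool_pos: [0.4601, 0.0038, 0.0731]
tool_rot: [-0.139, -3.138, -0.0]
contact_force: [0.6, -0.5, -0.6]
opening: 0.0416
grip_force: 42.0
```

```bash
python3 -m handwheel '[[[0,0,0.2],[0,0,0]],[[0,0,0.4],[0,0,0]],[[0,0,0.4],[0,0,0]],[[0,0,0.4],[0,0,0]]]'
python3 -m handwheel '[[[0,0,0.2],[0,0,0]],[[0,0,0.4],[0,0,0]],[[0,0,0.4],[0,0,0]],[[0,0,0.4],[0,0,0]]]'
```

```text
t: 10.35
tool_pos: [0.4603, 0.0037, 0.0693]
tool_rot: [0.139, 3.138, -0.0]
contact_force: [0.2, -0.3, -0.4]
opening: 0.0415
grip_force: 42.0
t: 10.85
tool_pos: [0.4602, 0.0037, 0.0653]
tool_rot: [-0.139, -3.138, -0.0]
contact_force: [0.8, 0.3, -0.6]
opening: 0.0412
grip_force: 42.0
```

```bash
python3 -m handwheel '[[[0,0,0.4],[0,0,0]],[[0,0,0.8],[0,0,0]],[[0,0,1.0],[0,0,0]],[[0,0,1.0],[0,0,0]]]'
python3 -m handwheel '[[[0,0,0.4],[0,0,0]],[[0,0,0.8],[0,0,0]],[[0,0,1.2],[0,0,0]],[[0,0,1.5],[0,0,0]],[[0,0,1.5],[0,0,0]]]'
python3 -m handwheel '[[[0,0,0.1],[0,0,0]],[[0,0,0.2],[0,0,0]],[[0,0,0.2],[0,0,0]]]'
```

```text
t: 11.35
tool_pos: [0.46, 0.0038, 0.055]
tool_rot: [-0.139, -3.138, -0.0]
contact_force: [-0.1, -0.4, 0.2]
opening: 0.0414
grip_force: 42.0
t: 11.98
tool_pos: [0.46, 0.0037, 0.0399]
tool_rot: [-0.139, -3.138, -0.0]
contact_force: [0.4, 0.6, -1.7]
opening: 0.0409
grip_force: 42.0
t: 12.35
tool_pos: [0.4602, 0.0037, 0.0383]
tool_rot: [-0.139, -3.138, 0.0]
contact_force: [0.9, -0.8, -0.1]
opening: 0.0413
grip_force: 42.0
```

Threaded freely with no side force. I'll feel for the seat in small steps.

```bash
python3 -m handwheel '[[[0,0,0.1],[0,0,0]],[[0,0,0.15],[0,0,0]],[[0,0,0.15],[0,0,0]]]'
python3 -m handwheel '[[[0,0,0.1],[0,0,0]],[[0,0,0.1],[0,0,0]]]'
```

```text
t: 12.72
tool_pos: [0.4602, 0.0037, 0.0367]
tool_rot: [-0.139, -3.138, 0.0]
contact_force: [0.2, -0.9, -0.0]
opening: 0.0413
grip_force: 42.0
t: 12.98
tool_pos: [0.4605, 0.0037, 0.0362]
tool_rot: [0.14, 3.138, -0.0]
contact_force: [-0.8, 0.5, 2.5]
opening: 0.0416
grip_force: 42.3
```

```bash
python3 -m handwheel '[[[0,0,0],[0,0,0]],[[0,0,0],[0,0,0]],[[0,0,0],[0,0,0]],[[0,0,0],[0,0,0]],[[0,0,0],[0,0,0]]]' -1
python3 -m handwheel '[[[0,0,-1],[0,0,0]],[[0,0,-4],[0,0,0]],[[0,0,-8],[0,0,0]],[[0,0,-9],[0,0,0]],[[0,0,-9],[0,0,0]]]'
python3 - <<'E'
from h import *
np.set_printoptions(precision=4,suppress=True)
o=ctrl.get_obs();print(o["tool_pos"],o["contact_force"],rel([.4526,-.091,.125]))
E
```

```text
t: 13.6
tool_pos: [0.4602, 0.0037, 0.0358]
tool_rot: [-0.139, -3.138, -0.0]
contact_force: [0.6, -0.1, -0.3]
opening: 0.0856
grip_force: 0.0
t: 14.22
tool_pos: [0.4607, 0.0037, 0.1265]
tool_rot: [0.139, 3.137, -0.0]
contact_force: [-0.4, 0.3, 0.0]
opening: 0.0851
grip_force: 0.0
[0.4607 0.0037 0.1265] [-0.4373  0.3118  0.0339] [-0.0289 -9.5002  0.154 ]
```

```bash
python3 -m handwheel '[[[0,-3,0],[0,0,0]],[[0,-7,0],[0,0,0]],[[0,-9.5,0],[0,0,0]],[[0,-9.5,0],[0,0,0]],[[0,-9.5,0],[0,0,0]]]'
python3 - <<'E'
from h import *
np.set_printoptions(precision=4,suppress=True)
o=ctrl.get_obs();print(o["tool_pos"],o["contact_force"],rel([.4520,-.091,.054]))
for c in("scene","top"): cv2.imwrite(f"pics/{c}4.png",ctrl.get_image(c))
s=cv2.imread("pics/scene4.png");t=cv2.imread("pics/top4.png")
cv2.imwrite("pics/z4.png",np.hstack([cv2.resize(s[180:260,250:330],(400,400),interpolation=2),cv2.resize(t[240:310,235:305],(400,400),interpolation=2)]))
for cam,img,b in(("scene",s,(270,205,300,240)),("top",t,(266,262,296,290))):
    print(proj(cam,[.4603,.0037,.066]),proj(cam,[.4603,.0037,.074]))
for q in("read_axis","head","notch","coil_copper"):
  for c in("scene","top"):
    for r in ctrl.landmark_of(c,q)[:1]: print(q,c,r["score"],np.array(r["position"]),at(c,r["position"],0 if q=="head" else .036))
E
```

```text
t: 14.85
tool_pos: [0.4511, -0.0902, 0.1245]
tool_rot: [-0.139, -3.136, -0.002]
contact_force: [-0.1, -0.1, 0.0]
opening: 0.0854
grip_force: 0.0
[ 0.4511 -0.0902  0.1245] [-0.0647 -0.0614  0.0464] [-0.1142 -0.0821  7.0462]
[284.8023 221.0755] [284.7121 219.0812]
[281.1904 275.3863] [280.9965 275.2586]
read_axis scene 0.76 [272.1 200.2] [0.4709 0.1286 0.036 ]
head top 0.84 [239.2 271.2] [0.4798 0.1384 0.    ]
notch scene 0.64 [264.9 212.5] [0.4317 0.0885 0.036 ]
notch top 0.61 [253.  283.6] [0.4392 0.0913 0.036 ]
coil_copper scene 0.7 [332.8 364. ] [ 0.3889 -0.448   0.036 ]
coil_copper top 0.7 [352.2 272.4] [ 0.4654 -0.2091  0.036 ]
```

View pics/z4.png

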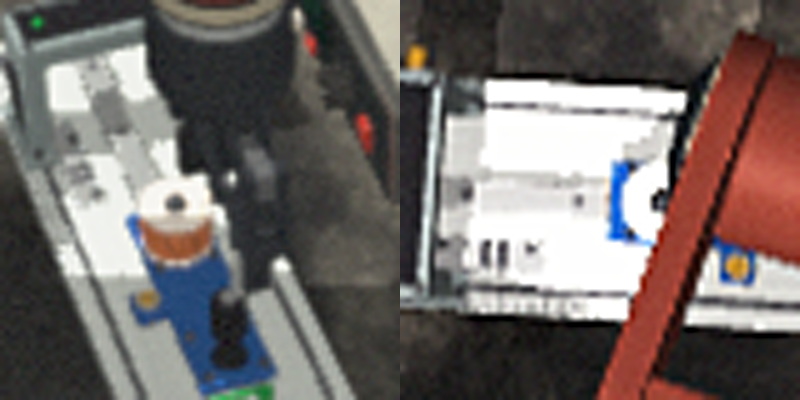

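The coil sits flat on the shuttle plate, scene crop (176,220), with the post visible in its bore. I'll descend on the knob and grip it.

```bash
python3 -m handwheel '[[[-0.1,-0.1,2],[0,0,0]],[[-0.1,-0.1,4.5],[0,0,0]],[[-0.1,-0.1,6.5],[0,0,0]],[[-0.1,-0.1,7.2],[0,0,0]],[[-0.1,-0.1,7.2],[0,0,0]]]'
python3 -m handwheel '[[[0,0,0],[0,0,0]],[[0,0,0],[0,0,0]],[[0,0,0],[0,0,0]],[[0,0,0],[0,0,0]],[[0,0,0],[0,0,0]]]' 1 60
python3 -m handwheel '[[[0,0,0],[0,0,0]],[[0,0,0],[0,0,0]],[[0,0,0],[0,0,0]],[[0,0,0],[0,0,0]]]'
```

```text
t: 15.98
tool_pos: [0.4526, -0.0919, 0.0537]
tool_rot: [-0.139, -3.138, -0.0]
contact_force: [-0.1, 0.2, 0.0]
opening: 0.0854
grip_force: 0.0
t: 16.6
tool_pos: [0.453, -0.092, 0.0543]
tool_rot: [0.139, 3.138, -0.0]
contact_force: [-1.5, 1.4, 4.2]
opening: 0.0178
grip_force: 58.4
t: 17.1
tool_pos: [0.453, -0.092, 0.0543]
tool_rot: [0.139, 3.138, -0.0]
contact_force: [-2.0, 1.5, 5.4]
opening: 0.0171
grip_force: 58.4
```

```bash
python3 -m handwheel '[[[0,0.5,0],[0,0,0]],[[0,1.2,0],[0,0,0]],[[0,2,0],[0,0,0]],[[0,2.5,0],[0,0,0]],[[0,3,0],[0,0,0]]]'
python3 -m handwheel '[[[0,0.6,0],[0,0,0]],[[0,1.2,0],[0,0,0]],[[0,1.8,0],[0,0,0]],[[0,2.4,0],[0,0,0]],[[0,3,0],[0,0,0]]]'
```

```text
t: 17.73
tool_pos: [0.4556, -0.0624, 0.0543]
tool_rot: [0.139, 3.138, -0.002]
contact_force: [-2.9, -1.2, 5.2]
opening: 0.0175
grip_force: 58.7
t: 18.35
tool_pos: [0.4582, -0.0325, 0.0543]
tool_rot: [-0.139, -3.138, 0.002]
contact_force: [-2.9, -0.8, 5.0]
opening: 0.0174
grip_force: 58.7
```

```bash
python3 -m handwheel '[[[0,0.6,0],[0,0,0]],[[0,1.2,0],[0,0,0]],[[0.03,1.8,0],[0,0,0]],[[0.03,2.4,0],[0,0,0]],[[0.03,3,0],[0,0,0]]]'
python3 -m handwheel '[[[0,0.3,0],[0,0,0]],[[0,0.6,0],[0,0,0]],[[0,0.9,0],[0,0,0]],[[0,1.2,0],[0,0,0]],[[0,1.5,0],[0,0,0]]]'
python3 - <<'E'
from h import *
print(ctrl.get_obs()["tool_pos"])
for c in("scene","top"): cv2.imwrite(f"pics/{c}5.png",ctrl.get_image(c))
s=cv2.imread("pics/scene5.png");t=cv2.imread("pics/top5.png")
cv2.imwrite("pics/z5.png",np.hstack([cv2.resize(s[180:240,245:305],(400,400),interpolation=2),cv2.resize(t[255:305,225:275],(400,400),interpolation=2)]))
E
```

```text
t: 18.98
tool_pos: [0.4609, -0.0024, 0.0543]
tool_rot: [0.139, 3.138, -0.001]
contact_force: [-1.4, -1.0, 5.5]
opening: 0.0176
grip_force: 58.7
t: 19.6
tool_pos: [0.4622, 0.0125, 0.0543]
tool_rot: [0.139, 3.138, -0.001]
contact_force: [-1.5, -0.8, 4.9]
opening: 0.0172
grip_force: 58.7
[0.46216426 0.01250291 0.05433342]
```

View pics/z5.png

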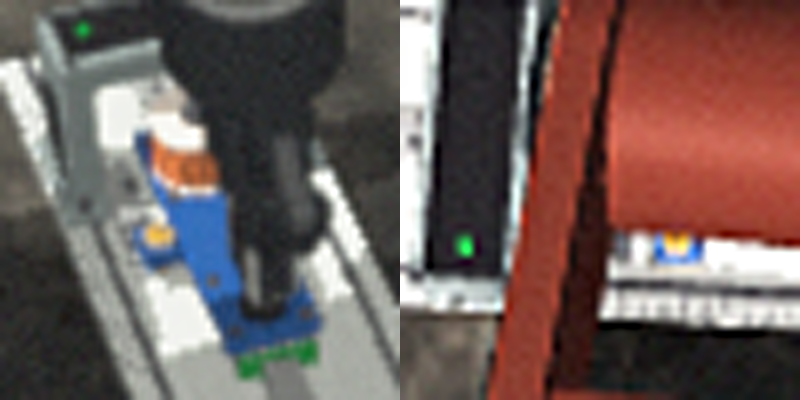

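Plunger at top px (260,286), notch pins near (251.5,284.5), so about 25 mm remain. I'll approach slowly and feel for the pin.

```bash
python3 -m handwheel '[[[0,0.25,0],[0,0,0]],[[0,0.5,0],[0,0,0]],[[0,0.75,0],[0,0,0]],[[0,1,0],[0,0,0]],[[0,1.2,0],[0,0,0]]]'
for i in 1; do python3 -m handwheel '[[[0,0.1,0],[0,0,0]],[[0,0.2,0],[0,0,0]],[[0,0.2,0],[0,0,0]]]'; done
python3 -m handwheel '[[[0,0.1,0],[0,0,0]],[[0,0.2,0],[0,0,0]],[[0,0.2,0],[0,0,0]]]'
```

```text
t: 20.32
tool_pos: [0.4632, 0.0245, 0.0543]
tool_rot: [0.139, 3.138, -0.001]
contact_force: [-1.5, -0.8, 5.9]
opening: 0.0171
grip_force: 58.7
t: 20.7
tool_pos: [0.4634, 0.0266, 0.0543]
tool_rot: [0.139, 3.138, -0.0]
contact_force: [-1.5, 0.4, 5.5]
opening: 0.0175
grip_force: 58.7
t: 21.08
tool_pos: [0.4636, 0.0286, 0.0543]
tool_rot: [0.139, 3.138, -0.0]
contact_force: [-1.5, -1.2, 5.6]
opening: 0.0172
grip_force: 58.7
```

```bash
python3 -m handwheel '[[[0,0.1,0],[0,0,0]],[[0,0.1,0],[0,0,0]]]' | grep -E 'pos|contact'
python3 -m handwheel '[[[0,0.1,0],[0,0,0]],[[0,0.1,0],[0,0,0]]]'| grep -E 'pos|contact'
python3 -m handwheel '[[[0,0.1,0],[0,0,0]],[[0,0.1,0],[0,0,0]]]'| grep -E 'pos|contact'
```

```text
tool_pos: [0.4637, 0.0295, 0.0543]
contact_force: [-1.7, 0.2, 5.5]
tool_pos: [0.4637, 0.0305, 0.0543]
contact_force: [-1.3, 0.1, 5.4]
tool_pos: [0.4638, 0.0315, 0.0543]
contact_force: [-1.4, -0.8, 5.2]
```

```bash
python3 -m handwheel '[[[0,0.1,0],[0,0,0]],[[0,0.1,0],[0,0,0]]]' | grep -E 'pos|contact'
python3 -m handwheel '[[[0,0.1,0],[0,0,0]],[[0,0.1,0],[0,0,0]]]'| grep -E 'pos|contact'
python3 -m handwheel '[[[0,0.1,0],[0,0,0]],[[0,0.1,0],[0,0,0]]]'| grep -E 'pos|contact'
```

```text
tool_pos: [0.4639, 0.0323, 0.0543]
contact_force: [-2.0, -1.1, 6.2]
tool_pos: [0.4639, 0.0327, 0.0543]
contact_force: [-2.5, -4.8, 6.2]
tool_pos: [0.464, 0.033, 0.0544]
contact_force: [-2.7, -7.1, 5.9]
```

The first pin is met at y≈0.0322 with the push rising, so the crest should be near 0.0367 and the notch near 0.041.

```bash
python3 -m handwheel '[[[0,0.1,0],[0,0,0]],[[0,0.1,0],[0,0,0]]]' | grep -E 'pos|contact'
python3 -m handwheel '[[[0,0.1,0],[0,0,0]],[[0,0.1,0],[0,0,0]]]'| grep -E 'pos|contact'
python3 -m handwheel '[[[0,0.1,0],[0,0,0]],[[0,0.1,0],[0,0,0]]]'| grep -E 'pos|contact'
```

```text
tool_pos: [0.464, 0.0336, 0.0544]
contact_force: [-2.5, -7.8, 6.5]
tool_pos: [0.4642, 0.0352, 0.0543]
contact_force: [-2.1, -5.2, 6.1]
tool_pos: [0.4643, 0.037, 0.0544]
contact_force: [-2.6, -2.0, 6.1]
```

```bash
python3 -m handwheel '[[[0,0.1,0],[0,0,0]],[[0,0.1,0],[0,0,0]]]' | grep -E 'pos|contact'
python3 -m handwheel '[[[0,0,0],[0,0,0]],[[0,0,0],[0,0,0]]]'| grep -E 'pos|contact'
```

```text
tool_pos: [0.4644, 0.0384, 0.0543]
contact_force: [-1.4, 0.3, 6.1]
tool_pos: [0.4645, 0.0385, 0.0544]
contact_force: [-1.8, -0.1, 5.7]
```

```bash
python3 -m handwheel '[[[0,0.1,0],[0,0,0]],[[0,0.1,0],[0,0,0]]]' | grep -E 'pos|contact'
python3 -m handwheel '[[[0,0,0],[0,0,0]],[[0,0,0],[0,0,0]]]'| grep -E 'pos|contact'
```

```text
tool_pos: [0.4646, 0.0398, 0.0543]
contact_force: [-1.0, 1.2, 6.4]
tool_pos: [0.4646, 0.0399, 0.0543]
contact_force: [-1.2, 1.5, 4.7]
```

```bash
python3 -m handwheel '[[[0,0.05,0],[0,0,0]],[[0,0.1,0],[0,0,0]],[[0,0.1,0],[0,0,0]]]' | grep -E 'pos|contact'
python3 -m handwheel '[[[0,0.05,0],[0,0,0]],[[0,0.05,0],[0,0,0]],[[0,0.05,0],[0,0,0]]]' | grep -E 'pos|contact'
```

```text
tool_pos: [0.4646, 0.0406, 0.0543]
contact_force: [-1.3, 0.0, 6.0]
tool_pos: [0.4646, 0.041, 0.0543]
contact_force: [-1.1, -0.8, 5.7]
```

```bash
python3 -m handwheel '[[[0,0.02,0],[0,0,0]],[[0,0.02,0],[0,0,0]],[[0,0.02,0],[0,0,0]],[[0,0.02,0],[0,0,0]]]'
python3 - <<'E'
from h import *
for c in("scene","top"): cv2.imwrite(f"pics/{c}6.png",ctrl.get_image(c))
s=cv2.imread("pics/scene6.png");t=cv2.imread("pics/top6.png")
cv2.imwrite("pics/z6.png",np.hstack([cv2.resize(s[180:240,245:305],(400,400),interpolation=2),cv2.resize(t[255:305,225:275],(400,400),interpolation=2)]))
E
```

```text
t: 25.58
tool_pos: [0.4647, 0.041, 0.0543]
tool_rot: [0.139, 3.138, -0.001]
contact_force: [-1.8, -2.4, 5.8]
opening: 0.0173
grip_force: 58.9
```

View pics/z6.png

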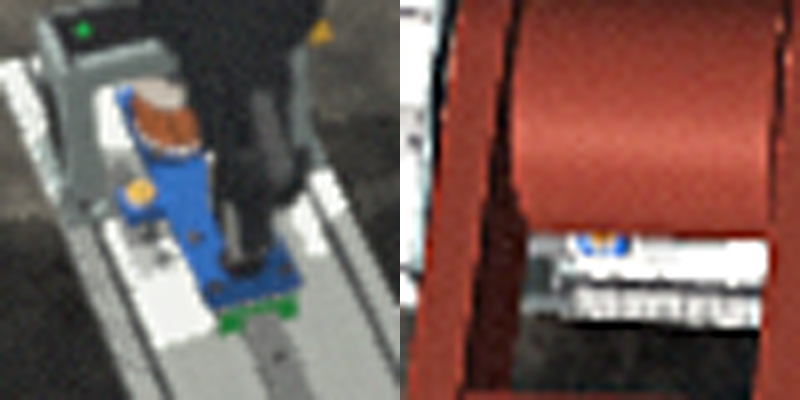

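```bash
python3 -m handwheel '[[[0,0,0],[0,0,0]],[[0,0,0],[0,0,0]],[[0,0,0],[0,0,0]],[[0,0,0],[0,0,0]]]'|grep -E 'pos|contact'
python3 -m handwheel '[[[0,-0.03,0],[0,0,0]],[[0,-0.03,0],[0,0,0]],[[0,-0.03,0],[0,0,0]],[[0,-0.03,0],[0,0,0]]]'|grep -E 'pos|contact'
python3 - <<'E'
from h import *
for i in range(6):
    ctrl.get_image("top");o=ctrl.get_obs();print(o["tool_pos"].round(5),o["contact_force"].round(1))
for c,q in(("scene","notch"),("scene","read_axis"),("scene","knob"),("scene","core_seat"),("scene","head")):
    r=ctrl.landmark_of(c,q)[:1]
    for x in r: print(q,x["score"],x["position"],at(c,x["position"],0 if q=="head" else .036))
E
```

```text
tool_pos: [0.4647, 0.041, 0.0543]
contact_force: [-1.4, -2.0, 6.7]
tool_pos: [0.4647, 0.041, 0.0543]
contact_force: [-1.0, -0.1, 5.9]
[0.46462 0.04102 0.0543 ] [-1.6 -0.1  4.9]
[0.46467 0.04102 0.05433] [-1.9 -0.4  5.2]
[0.46464 0.04102 0.05429] [-1.7  0.2  4.7]
[0.46467 0.04101 0.05432] [-2.   0.6  6.4]
[0.46465 0.04103 0.0543 ] [-1.4  0.4  5. ]
[0.46466 0.04103 0.05432] [-0.5  0.5  5.2]
notch 0.65 [264.6, 214.2] [0.428314   0.08225812 0.036     ]
read_axis 0.93 [273.8, 199.1] [0.47740147 0.13092003 0.036     ]
knob 0.56 [278.6, 222.2] [0.4529334  0.03465807 0.036     ]
core_seat 0.77 [270.3, 194.5] [0.47549341 0.15425126 0.036     ]
head 0.92 [271.6, 205.1] [0.47411719 0.14506138 0.        ]
```

```bash
python3 -c "
from station import ctrl
print(ctrl.finish_job())"
```

```text
the job is handed in; nothing more can be done
None
```

I set the copper coil fully down on the shuttle's core post and slid it in under the reading head until the spring ball dropped into the notch, judged by feel from the push force. The arm still grips the knob and holds the shuttle still, and the job was handed in at about 27 s with no verdict shown.

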